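# Turn a calibration plate over out of its foam tray

### The job

Take the calibration plate with the round cover (not the one with the square cover) out of its foam cutout by its swinging handle, so that the handle edge tilts up first while the opposite edge is still in the cutout. Turn the plate over and lay it gently, still held by the handle until it is down, in the middle of the black rubber mat, so that the side that was underneath faces up; then let go. Leave the other plate in its cutout.

Things in the scene. Friction and masses are not known exactly. Their poses are not given: they have to be found in the camera images.
- plate_mid (a point): Centre, half-way up, of the plate to turn over: aluminium, 110x70x16 mm, 0.3 kg, thin round dark cover (54 mm) on its upper side. Lies flush in a 16 mm deep cutout (1.5 mm play all round) of the grey foam tray (top at 30 mm, fixed). x: along its length, handle end to far end; z: out of the side up at the start, down at the end. Handle hinge (axis y) at x = -61 mm, z = 0; far edge at x = +55 mm.
- plate_grip (a point): Centre of the grip bar of this plate's U-shaped steel handle, standing up at the start (within 0.2 rad). Bar 46 mm along y, 10 mm thick (x), 16 mm high (z), 48 mm from the hinge (z leads from hinge to bar); open below, between two legs. The hinge turns almost freely through more than half a turn, so a plate held by the bar hangs on edge below it and can be laid down to either side.
- mat_top (a point): Centre of the top of the black rubber mat, 220 mm (x) by 200 mm (y), 3 mm thick, fixed to the table. The tray and the mat stand beside one another, either one on the left; the top is 3 mm above the table.
- other_mid (a point): Centre of the other plate, to be left alone: alike in size, handle and axes but with a square cover (47 mm). It lies in the tray's other cutout, 120 mm to the side of the first; its handle also stands up.
Not all that is in view belongs to the job. What is shaped like the part that bears plate_mid but brown or purple is not meant.

How it is judged:
By the outcome, as a careful person would: the job done as asked, in the order asked, and still so for the second after the job is handed in, with the robot touching nothing.
It also fails if it takes over 48 s, if anything falls off the work surface, if the arm or the gripper's body presses on something with over 40 N, if the wrist force passes 120 N, or if a joint passes its speed limit or range.

### The arm

A 6-joint arm with a two-finger parallel gripper is mounted at the origin on the work surface. World frame = base frame: x ahead of the robot, y to its left, z up, the work surface at z = 0. Lengths are in mm, angles in rad, forces in N, time in s.
With the tool pointing down it reaches from about 300 to 875 mm from the base axis. Payload 6.4 kg.
Tool frame: the origin (TCP) lies on the centre line of the jaws, within the pads' length; the fingertips stand 25 mm ahead of it and the grasp point (between the pads) lies 6 mm ahead of it; z points along the fingers, y is the line along which they close (so a half turn about z gives the same grasp; the last joint's range is limited). The gripper opens to 88 mm and grips with 3 to 60 N. Pads are 18 mm wide; open, the fingers measure 123 mm over their backs; the gripper's body (75 mm by 187 mm) begins 45 mm behind the grasp point.
Start: joints at [-1.537, 0.181, 1.607, -0, 1.354, -0.206], TCP at [136.583, -558.558, 263.714] pointing down, gripper open.
Joint ranges: [-2.99, 2.99], [-0.89, 2.07], [0.3, 2.58], [-1.14, 4.28], [0, 2.63], [-3.12, 3.12]. Speed limits (rad/s): [2.57, 2.57, 3.01, 3.14, 3.14, 3.14].

### API

Orientations are given as a unit quaternion [w, x, y, z].
In Python, from plant import r gives the robot as it stands.
- The arm moves only by the shell command python3 -m jog 'ROWS'. ROWS is JSON, a list of rows, each a list of 3 entries, a list of its own where there are three numbers: the opening, from -1 (shut) to 1 (fully open), then the shift along the tool's x, y, z in mm, then the turn, a rotation vector about the tool's x, y, z in rad. In form: [[grip, [x, y, z], [wx, wy, wz]], ...]. A call has 1 to 12 rows; each row is the pose to reach, as a shift and turn from the pose commanded when the call began, along the tool's axes at that moment; what a row does not reach only later rows make up. A row lasts 1/12 s, in which the tool goes at most 41.7 mm and 7.16 degrees, less where a joint would pass 70% of its speed; a pose out of reach is approached as far as the arm can. A call with a gripper value outside its range is refused whole. The fingers move at their own pace and stop on an object; the grip force is fixed at half the most. Time passes only in rows, so rows that repeat a pose let the fingers close. It gives the time, the measured TCP pose, the force, the opening and the grip force at its end, in the units of the state.
- r.sense(): the state, without advancing time (a new reading comes with each control period).
- r.get_image(name): name is "scene" or "top"; returns the picture (384x512x3 uint8, red, green, blue); there is no depth.
- r.camera_params(name): a dict with "fx", "fy", "cx", "cy" (pixels), "position" and "attitude" of the camera in the world. Camera axes: x right, y down, z forward; pixel columns grow to the right and rows downward; lengths in mm; the calibration is good to about 2 mm. A picture is of the moment at which its call begins. camera_params takes no time and is no camera call.
- r.sign_off(): hands the job in; it is judged then, once.
Trained networks look in the newest picture that a camera, given by its name, has taken for a name from the list of things; names that differ only in an ending like _2 or _b are one class to them, and where a whole thing is asked for, a point or a joint stands for the part that bears it (a point fixed in the world has none). Each returns a list of dicts, best first, with "conf" (0 to 1); they miss things now and then, are a little off and sometimes report something else, mostly with a low value. They report only what shows in the picture. A call takes as long as a camera call. They do not tell look-alikes from the thing itself.
- r.find_in(camera, thing): "extent" ([left, top, width, height] in pixels, round what is visible of it).
The state is a dict: "clock": time; "joint_positions": joint angles; "dq": joint speeds; "tau": joint torques, N m; "eef_pos": TCP position; "tcp_rot": TCP orientation; "force": force on the tool from outside, world axes, zero at the start; "wrist_torque": the same for the moment, N m; "finger_gap": opening from 0.0 (shut) to 1.0 (fully open); "gripper_force": force on a finger pad.
Only numpy, scipy, OpenCV 4.12 (cv2) and the standard library are available. Lean on these libraries where they do the work, as an engineer would, in place of code of your own. Each camera call takes 0.05 s, during which the arm holds its last target. There are 200 camera calls.

## Working session

There is one attempt and no reset: what is moved stays moved. The work goes in short steps, Python scripts to look and compute and a shell command to move; the robot and the scene stay as the last step left them, time stands still between calls to the robot, and variables do not carry over. Pictures are saved under pics/ and viewed, at most 10 in all, crops included, and the job is handed in when it is done.

```bash
mkdir -p pics
cat > h.py <<'E'
import numpy as np,cv2
from scipy.spatial.transform import Rotation as R
from plant import r
def q(a): return R.from_quat([a[1],a[2],a[3],a[0]])
def cam(n):
    c=r.camera_params(n); a=np.array(c['attitude'],float)
    M=a if a.shape==(3,3) else q(a).as_matrix()
    return c,M,np.array(c['position'],float)
def px2w(n,u,v,z):
    c,M,p=cam(n); d=M@np.array([(u-c['cx'])/c['fx'],(v-c['cy'])/c['fy'],1]); return p+d*(z-p[2])/d[2]
def w2px(n,P):
    c,M,p=cam(n); e=M.T@(np.array(P,float)-p); return np.array([c['fx']*e[0]/e[2]+c['cx'],c['fy']*e[1]/e[2]+c['cy']])
def tool(P):  # world target TCP -> shift in tool axes
    s=r.sense(); return q(s['tcp_rot']).inv().apply(np.array(P)-s['eef_pos'])
E
python3 - <<'E'
from h import *
for n in ['top','scene']:
    im=r.get_image(n); cv2.imwrite(f'pics/{n}0.png',im[:,:,::-1]); print(n,r.camera_params(n))
    for t in ['plate_mid','plate_grip','mat_top','other_mid']:
        for d in r.find_in(n,t)[:4]: print(t,np.round(d['extent']),round(d['conf'],2))
s=r.sense();print(s['clock'],s['eef_pos'],s['tcp_rot'],s['force'])
E
```

```text
top {'fx': 348.5798051308221, 'fy': 348.5798051308221, 'cx': 254.95485016957522, 'cy': 189.62363441258805, 'position': array([ 374.52891062, -156.34431128,  996.98485643]), 'attitude': array([ 0.03151516, -0.6982282 ,  0.71277632, -0.05860117])}
plate_mid [270. 132.  27.  44.] 0.95
plate_mid [390. 217.  56.  37.] 0.78
plate_mid [327. 201.  50.  38.] 0.66
plate_grip [274. 168.  19.   9.] 0.52
plate_grip [361. 202.  18.  16.] 0.49
mat_top [ 62. 124.  90.  90.] 0.81
other_mid [223. 136.  30.  39.] 0.75
scene {'fx': 388.9014817017768, 'fy': 388.9014817017768, 'cx': 249.62033646809294, 'cy': 196.89538181626537, 'position': array([ 873.68649281, -927.21138017, 1028.08018837]), 'attitude': array([-0.34955259,  0.90748932,  0.21816857, -0.08172265])}
plate_mid [ 99. 288.  54.  44.] 0.86
plate_mid [243. 224.  42.  32.] 0.76
plate_grip [169. 273.  18.  11.] 0.55
mat_top [276. 129.  70.  52.] 0.7
mat_top [244. 221.   9.  19.] 0.5
other_mid [258. 199.  40.  28.] 0.76
0.5 [ 136.59054573 -558.5416365   263.68744628] [-2.21818269e-05  9.92821272e-01  1.19607366e-01  1.55813484e-05] [ 0.12729574 -0.39001896 -0.00878023]
```

View pics/top0.png

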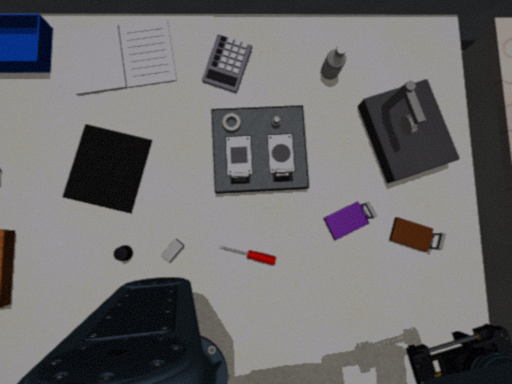

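View pics/scene0.png

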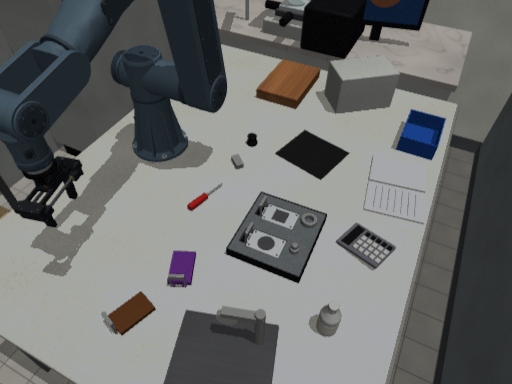

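Top picture: the tray holds the round-cover plate at (281,154) and the square-cover plate at (239,156). Handles are at the lower ends, about (282,177) and (239,179). The mat is at (108,168).
Could be mistaken for the plate: square-cover plate (239,156), purple (348,220), brown (415,235). I choose the one at (281,154) and check it in a crop.

Run:
```python
from h import *
im=cv2.imread('pics/top0.png'); a=cv2.resize(im[100:200,205:315],None,fx=5,fy=5,interpolation=cv2.INTER_CUBIC)
s=cv2.imread('pics/scene0.png')[190:280,225:330]; b=cv2.resize(s,(250*105//90*1,250),interpolation=cv2.INTER_CUBIC)
a2=np.zeros((500,550+b.shape[1]-50,3),np.uint8)
a2=np.zeros((500,800,3),np.uint8); a2[:,:550]=a; a2[:214,550:]=cv2.resize(s,(250,214)); cv2.imwrite('pics/crop0.png',a2)
g=cv2.cvtColor(im,cv2.COLOR_BGR2GRAY)
# bright plate blobs, mat
def blob(mask,c):
    n,l,st,ce=cv2.connectedComponentsWithStats(mask.astype(np.uint8)); 
    k=l[c[1],c[0]]; pts=np.argwhere(l==k)[:,::-1].astype(np.float32); return pts
sub=np.zeros_like(g); sub[120:190,215:305]=(g[120:190,215:305]>140)
for nm,c in [('plate',(271,150)),('other',(230,150))]:
    # pick nearest
    n,l,st,ce=cv2.connectedComponentsWithStats(sub); 
    i=[k for k in range(1,n) if st[k,4]>150]; print([(st[k].tolist(),ce[k].round(1)) for k in i]); break
for k in i:
    pts=np.argwhere(l==k)[:,::-1].astype(np.float32)
    W=np.array([px2w('top',u,v,30)[:2] for u,v in pts],np.float32)
    print('rect world',cv2.minAreaRect(W))
m=(g<35); m2=np.zeros_like(m); m2[115:220,55:160]=m[115:220,55:160]
n,l,st,ce=cv2.connectedComponentsWithStats(m2.astype(np.uint8)); k=1+np.argmax(st[1:,4]); pts=np.argwhere(l==k)[:,::-1]
W=np.array([px2w('top',u,v,3)[:2] for u,v in pts],np.float32); print('mat',cv2.minAreaRect(W),W.mean(0))
print('grip z86',px2w('top',282,177,80))
```

```text
[([269, 135, 24, 34, 403], array([280.5, 151.3])), ([227, 137, 24, 38, 462], array([238.5, 155.2]))]
rect world ((605.9467163085938, -270.2921447753906), (96.72454071044922, 64.50104522705078), 1.890856385231018)
rect world ((596.69873046875, -150.61566162109375), (65.02034759521484, 106.98905181884766), 89.28604888916016)Traceback (most recent call last):
  File "<stdin>", line 22, in <module>
  File "h.py", line 10, in px2w
    c,M,p=cam(n); d=M@np.array([(u-c['cx'])/c['fx'],(v-c['cy'])/c['fy'],1]); return p+d*(z-p[2])/d[2]
          ~~~^^^
  File "h.py", line 6, in cam
    c=r.camera_params(n); a=np.array(c['attitude'],float)
ValueError: time passes only in moves, steps and waits
```

View pics/crop0.png

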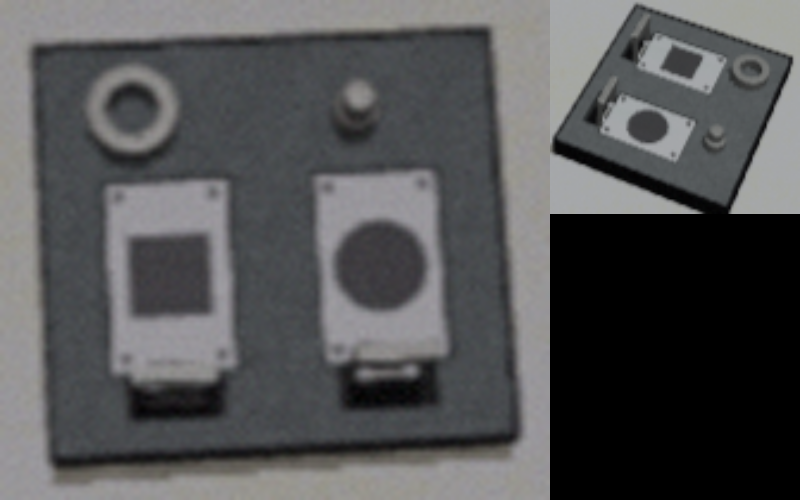

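The crop confirms the choice: the round-cover plate is on the right, at about crop (383,267), with its handle bar at about (395,355). In the scene picture the bar is at about (248.5,230).

```bash
python3 - <<'E'
from h import *
import json
C={n:[(lambda c:[c['fx'],c['fy'],c['cx'],c['cy'],list(map(float,c['position'])),list(map(float,c['attitude']))])(r.camera_params(n))][0] for n in ['top','scene']}
json.dump(C,open('cam.json','w'))
E
python3 - <<'E'
s=open('h.py').read()
i=s.index('def cam');j=s.index('def px2w')
s=s[:i]+'''import json
C=json.load(open('cam.json'))
def cam(n):
    f,g,cx,cy,p,a=C[n]; return dict(fx=f,fy=g,cx=cx,cy=cy),q(a).as_matrix(),np.array(p)
def tri(a,b):
    A=[];B=[]
    for n,(u,v) in (('top',a),('scene',b)):
        p=px2w(n,u,v,0);o=cam(n)[2];d=(p-o)/np.linalg.norm(p-o);P=np.eye(3)-np.outer(d,d);A.append(P);B.append(P@o)
    return np.linalg.solve(sum(A),sum(B))
'''+s[j:]
open('h.py','w').write(s)
E
python3 - <<'E'
from h import *
for (x,y) in [(315,176),(437,170),(447,357),(328,362)]: print('corner',px2w('top',205+x/5-.4,100+y/5-.4,30).round(1))
for z in (60,70,78): print('bar',z,px2w('top',283.5,170.5,z).round(1))
print('tri bar',tri((283.6,170.7),(248.5,230)).round(1))
im=cv2.imread('pics/top0.png');g=cv2.cvtColor(im,cv2.COLOR_BGR2GRAY)
m=np.zeros_like(g); m[115:220,55:160]=g[115:220,55:160]<35
n,l,st,ce=cv2.connectedComponentsWithStats(m); k=1+np.argmax(st[1:,4]); pts=np.argwhere(l==k)[:,::-1]
W=np.array([px2w('top',u,v,3)[:2] for u,v in pts],np.float32); print('mat',cv2.minAreaRect(W),W.mean(0),ce[k])
s=r.sense(); print(q(s['tcp_rot']).as_matrix().round(3))
E
```

```text
corner [ 655.6 -234.7   30. ]
corner [ 658.3 -305.    30. ]
corner [ 549.3 -306.7   30. ]
corner [ 547.5 -239.1   30. ]
bar 60 [ 545.7 -273.2   60. ]
bar 70 [ 543.9 -271.9   70. ]
bar 78 [ 542.5 -270.9   78. ]
tri bar [ 543.5 -273.6   63.9]
mat ((572.1104736328125, 223.60614013671875), (193.87782287597656, 214.32052612304688), 75.35157775878906) [570.6972  224.00366] [107.34703915 168.46704702]
[[ 0.971  0.237  0.   ]
 [ 0.237 -0.971  0.   ]
 [ 0.    -0.    -1.   ]]
```

```bash
python3 -m jog '[[1,[116,-45,15],[0,0,-0.34]],[1,[116,-45,15],[0,0,-0.34]],[1,[116,-45,15],[0,0,-0.34]],[1,[231,-90,30],[0,0,-0.68]],[1,[231,-90,30],[0,0,-0.68]],[1,[231,-90,30],[0,0,-0.68]],[1,[347,-136,45],[0,0,-1.02]],[1,[347,-136,45],[0,0,-1.02]],[1,[347,-136,45],[0,0,-1.02]],[1,[462,-181,90],[0,0,-1.36]],[1,[462,-181,90],[0,0,-1.36]],[1,[462,-181,90],[0,0,-1.36]]]'
python3 -m jog '[[0.2,[0,0,0],[0,0,0]],[0.2,[0,0,0],[0,0,0]],[0.2,[0,0,0],[0,0,0]]]'
python3 - <<'E'
from h import *
im=r.get_image('top'); im2=r.get_image('scene')
s=r.sense(); print(s['clock'],s['eef_pos'],q(s['tcp_rot']).as_matrix().round(3),s['finger_gap'])
print(w2px('scene',s['eef_pos']),w2px('top',s['eef_pos']))
a=cv2.resize(im[110:210,220:320],(400,400),interpolation=cv2.INTER_CUBIC);b=cv2.resize(im2[160:260,200:300],(400,400),interpolation=cv2.INTER_CUBIC)
cv2.imwrite('pics/p1.png',np.hstack([a,b])[:,:,::-1])
E
```

```text
clock: 1.5
eef_pos: [538.6, -275.4, 176.0]
tcp_rot: [0.001, 0.694, 0.72, 0.0]
force: [0.7, 0.0, -0.8]
finger_gap: 0.999
gripper_force: 0.0
clock: 1.75
eef_pos: [536.9, -276.8, 176.1]
tcp_rot: [-0.0, 0.697, 0.717, -0.0]
force: [-0.5, 0.0, -0.0]
finger_gap: 0.795
gripper_force: 0.0
1.85 [ 536.45676544 -277.98126769  176.87975935] [[-0.027  1.     0.001]
 [ 1.     0.027 -0.001]
 [-0.001  0.001 -1.   ]] 0.7059839657159399
[246.14481869 206.37241043] [291.35865014 165.42979137]
```

View pics/p1.png

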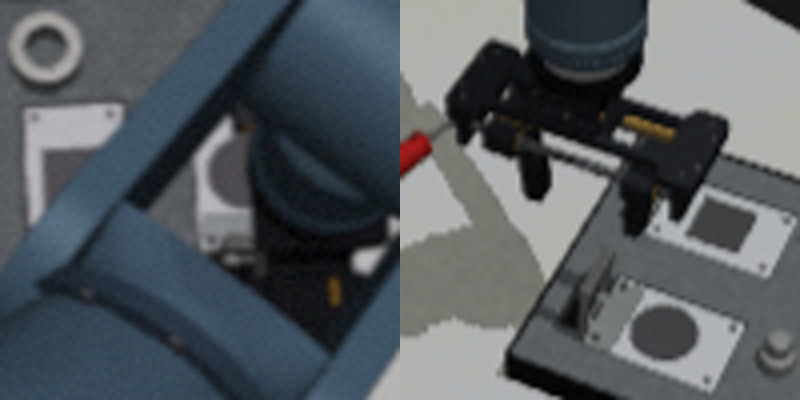

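The scene crop shows the bar upright at crop (590,285), which is scene (247.5,231). That agrees with the triangulated point, so I descend and close.

```bash
python3 -m jog '[[0.3,[5,6,20],[0,0,0]],[0.3,[5,6,45],[0,0,0]],[0.3,[5,6,70],[0,0,0]],[0.3,[5,6,90],[0,0,0]],[0.3,[5,6,101],[0,0,0]],[0.3,[5,6,101],[0,0,0]]]'
python3 -m jog '[[-0.3,[0,0,0],[0,0,0]],[-0.5,[0,0,0],[0,0,0]],[-0.6,[0,0,0],[0,0,0]],[-0.7,[0,0,0],[0,0,0]],[-0.75,[0,0,0],[0,0,0]],[-1,[0,0,0],[0,0,0]],[-1,[0,0,0],[0,0,0]],[-1,[0,0,0],[0,0,0]],[-1,[0,0,0],[0,0,0]]]'
```

```text
clock: 2.35
eef_pos: [540.8, -271.8, 73.1]
tcp_rot: [-0.002, 0.698, 0.716, -0.0]
force: [-0.0, 0.7, -0.1]
finger_gap: 0.649
gripper_force: 0.0
clock: 3.1
eef_pos: [542.8, -271.7, 75.4]
tcp_rot: [-0.0, 0.697, 0.717, -0.0]
force: [-1.4, 0.3, 2.5]
finger_gap: 0.11
gripper_force: 29.9
```

```bash
python3 -m jog '[[-1,[0,0,-4],[0,0,0]],[-1,[0,0,-9],[0,0,0]],[-1,[0,0,-14],[0,0,0]],[-1,[0,0,-19],[0,0,0]],[-1,[0,0,-24],[0,0,0]],[-1,[0,0,-29],[0,0,0]],[-1,[0,1,-34],[0,0,0]],[-1,[0,2,-39],[0,0,0]],[-1,[0,3,-44],[0,0,0]],[-1,[0,4,-48],[0,0,0]],[-1,[0,5,-52],[0,0,0]],[-1,[0,6,-56],[0,0,0]]]'
python3 - <<'E'
from h import *
b=cv2.resize(r.get_image('scene')[150:300,170:370],(800,600),interpolation=cv2.INTER_CUBIC);cv2.imwrite('pics/p2.png',b[:,:,::-1])
E
```

```text
clock: 4.1
eef_pos: [548.8, -271.5, 131.5]
tcp_rot: [-0.0, 0.697, 0.717, -0.0]
force: [1.6, -1.0, -2.2]
finger_gap: 0.108
gripper_force: 29.8
```

View pics/p2.png

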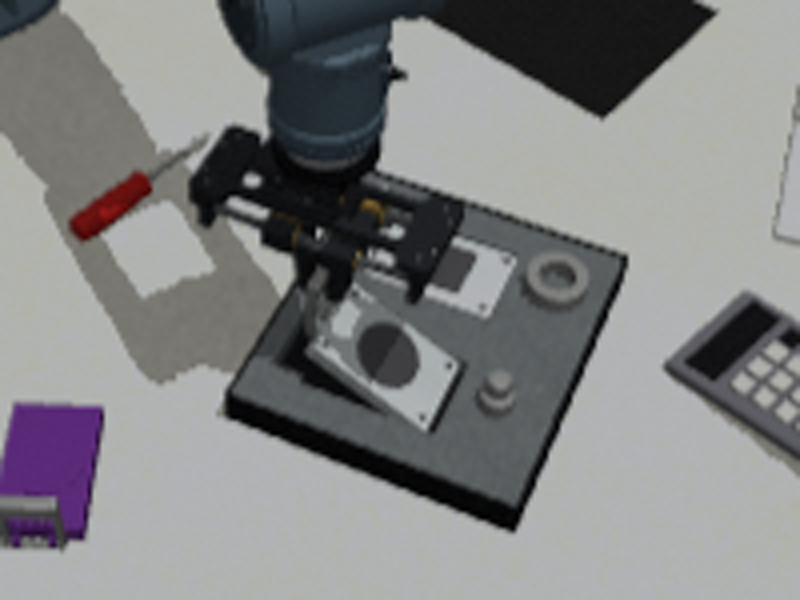

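The plate is tilted about 30°. Its handle edge is up at crop (320,330) and its far edge is still in the cutout near (430,425). I continue the lift.

```bash
python3 -m jog '[[-1,[0,2,-4],[0,0,0]],[-1,[0,4,-9],[0,0,0]],[-1,[0,6,-14],[0,0,0]],[-1,[0,9,-19],[0,0,0]],[-1,[0,11,-23],[0,0,0]],[-1,[0,13,-27],[0,0,0]],[-1,[0,15,-31],[0,0,0]],[-1,[0,17,-35],[0,0,0]],[-1,[0,19,-39],[0,0,0]],[-1,[0,20,-43],[0,0,0]],[-1,[0,21,-47],[0,0,0]],[-1,[0,22,-50],[0,0,0]]]'
python3 -m jog '[[-1,[0,0,-4],[0,0,0]],[-1,[0,0,-8],[0,0,0]],[-1,[0,0,-12],[0,0,0]],[-1,[0,0,-18],[0,0,0]],[-1,[0,0,-25],[0,0,0]],[-1,[0,0,-34],[0,0,0]],[-1,[0,0,-45],[0,0,0]],[-1,[0,0,-57],[0,0,0]],[-1,[0,0,-70],[0,0,0]],[-1,[0,0,-84],[0,0,0]],[-1,[0,0,-98],[0,0,0]],[-1,[0,0,-110],[0,0,0]]]'
python3 - <<'E'
from h import *
b=cv2.resize(r.get_image('scene')[110:260,170:370],(800,600),interpolation=cv2.INTER_CUBIC);cv2.imwrite('pics/p3.png',b[:,:,::-1])
s=r.sense();print(s['joint_positions'])
E
```

```text
clock: 5.15
eef_pos: [570.8, -270.9, 181.6]
tcp_rot: [-0.0, 0.697, 0.717, -0.0]
force: [-0.1, 0.2, -2.6]
finger_gap: 0.111
gripper_force: 29.8
clock: 6.15
eef_pos: [571.0, -271.1, 293.5]
tcp_rot: [0.001, 0.697, 0.717, 0.0]
force: [0.5, -1.4, -2.7]
finger_gap: 0.109
gripper_force: 29.8
[-6.30560640e-01  2.80727692e-01  1.42049792e+00  1.47118794e-05
  1.43458924e+00 -6.59675657e-01]
```

View pics/p3.png

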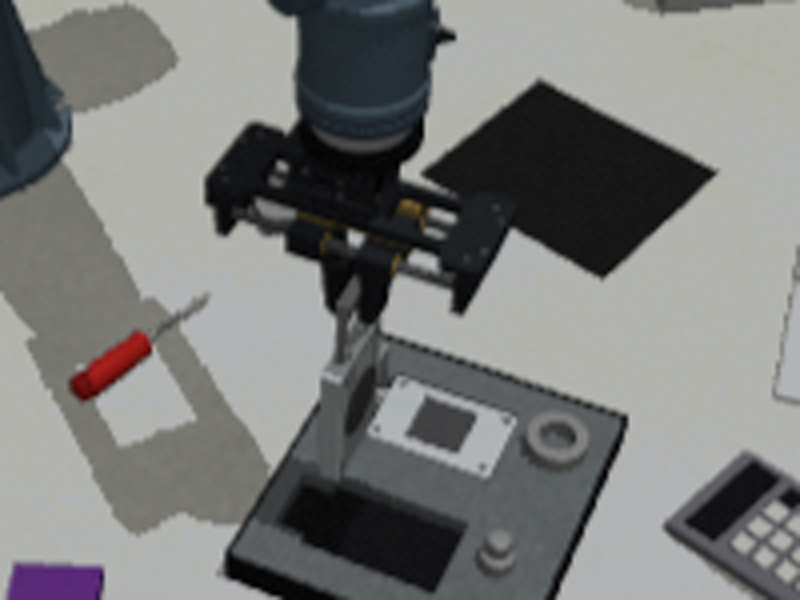

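The plate hangs on edge below the bar at about crop (345,410), cover facing away from the robot (+x). The cutout is empty and the other plate is untouched. Next, carry it to the mat.

```bash
python3 -m jog '[[-1,[6,-1,0],[0,0,0]],[-1,[20,-2,0],[0,0,0.02]],[-1,[42,-4,0],[0,0,0.04]],[-1,[70,-7,0],[0,0,0.06]],[-1,[98,-9,0],[0,0,0.08]],[-1,[126,-12,0],[0,0,0.1]],[-1,[154,-14,0],[0,0,0.12]],[-1,[182,-17,0],[0,0,0.14]],[-1,[210,-19,0],[0,0,0.16]],[-1,[238,-22,0],[0,0,0.18]],[-1,[262,-24,0],[0,0,0.2]],[-1,[285,-26,0],[0,0,0.21]]]'
python3 - <<'E'
from h import *
s=r.sense();M=q(s['tcp_rot']).as_matrix(); print(tool([510,240,200]).round(1),np.degrees(np.arctan2(M[1,1],M[0,1])))
E
```

```text
clock: 7.2
eef_pos: [535.4, 15.2, 290.3]
tcp_rot: [-0.001, 0.768, 0.64, -0.0]
force: [1.0, 0.1, -2.5]
finger_gap: 0.106
gripper_force: 29.8
[216.5 -65.4  90.4] -10.394582334337862
```

```bash
python3 -m jog '[[-1,[25,-7,6],[0,0,0.01]],[-1,[50,-15,16],[0,0,0.02]],[-1,[75,-23,26],[0,0,0.03]],[-1,[100,-30,36],[0,0,0.04]],[-1,[124,-37,46],[0,0,0.05]],[-1,[146,-44,56],[0,0,0.06]],[-1,[166,-50,66],[0,0,0.07]],[-1,[184,-55,74],[0,0,0.074]],[-1,[198,-60,81],[0,0,0.074]],[-1,[208,-63,86],[0,0,0.074]],[-1,[214,-65,89],[0,0,0.074]],[-1,[216,-65,90],[0,0,0.074]]]'
python3 -m jog '[[-1,[0,0,0],[0,0,0]],[-1,[0,0,0],[0,0,0]],[-1,[0,0,0],[0,0,0]],[-1,[0,0,0],[0,0,0]]]'
python3 - <<'E'
from h import *
b=cv2.resize(r.get_image('scene')[70:220,220:420],(800,600),interpolation=cv2.INTER_CUBIC);cv2.imwrite('pics/p4.png',b[:,:,::-1])
s=r.sense();M=q(s['tcp_rot']).as_matrix(); print(tool([510,240,174]).round(1),np.degrees(np.arctan2(M[1,1],M[0,1])),s['eef_pos'])
E
```

```text
clock: 8.2
eef_pos: [510.5, 238.2, 200.2]
tcp_rot: [-0.0, 0.791, 0.612, -0.001]
force: [-1.1, -0.3, -2.9]
finger_gap: 0.108
gripper_force: 29.8
clock: 8.53
eef_pos: [511.9, 236.8, 201.6]
tcp_rot: [0.0, 0.792, 0.611, 0.0]
force: [-0.0, -0.1, -3.3]
finger_gap: 0.107
gripper_force: 29.8
[ 2.6 -2.6 27.6] -14.666098443604248 [511.85341615 236.84964886 201.57058726]
```

View pics/p4.png

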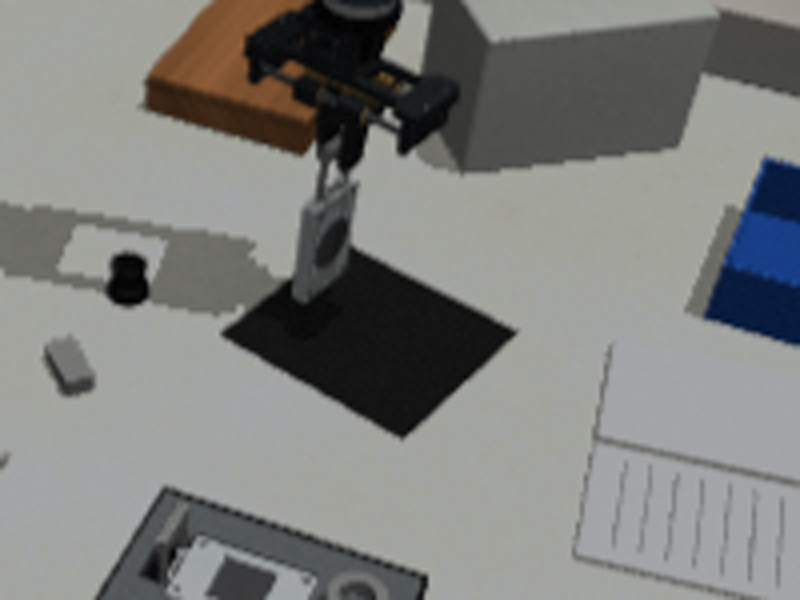

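The plate hangs over the mat's near-robot edge at crop (325,245), cover facing +x. Now lower it to the mat surface and begin tipping toward +x.

```bash
python3 -m jog '[[-1,[1,-1,6],[0,0,0]],[-1,[2,-2,14],[0,0,0]],[-1,[3,-3,21],[0,0,0]],[-1,[3,-3,25],[0,0,0]],[-1,[3,-3,27],[0,0,0]],[-1,[3,-1,28],[0,0,0]],[-1,[3,1,29],[0,0,0]],[-1,[3,3,29.5],[0,0,0]],[-1,[3,6,30],[0,0,0]],[-1,[3,9,30],[0,0,0]],[-1,[3,12,30.5],[0,0,0]],[-1,[3,15,31],[0,0,0]]]'
```

```text
clock: 9.58
eef_pos: [528.4, 236.5, 171.7]
tcp_rot: [0.001, 0.791, 0.611, 0.001]
force: [1.1, -1.7, 6.7]
finger_gap: 0.111
gripper_force: 29.7
```

```bash
python3 -m jog '[[-1,[0,5,0],[0,0,0]],[-1,[0,10,0.5],[0,0,0]],[-1,[0,15,1.5],[0,0,0]],[-1,[0,20,3],[0,0,0]],[-1,[0,25,4.5],[0,0,0]],[-1,[0,30,6.3],[0,0,0]],[-1,[0,35,8.3],[0,0,0]],[-1,[0,40,10.5],[0,0,0]],[-1,[0,45,13],[0,0,0]],[-1,[0,50,16],[0,0,0]],[-1,[0,54,18.7],[0,0,0]],[-1,[0,58,21.3],[0,0,0]]]'
python3 - <<'E'
from h import *
b=cv2.resize(r.get_image('scene')[70:220,220:420],(800,600),interpolation=cv2.INTER_CUBIC);cv2.imwrite('pics/p5.png',b[:,:,::-1])
c=np.array([571,224,3.]);u=np.array([.967,-.253,0]);v=np.array([.253,.967,0])
for k in (-35,35): print(((w2px('scene',c-55*u+k*v)-[220,70])*4).round())
E
```

```text
clock: 10.58
eef_pos: [583.2, 221.8, 148.3]
tcp_rot: [-0.0, 0.791, 0.611, -0.0]
force: [2.8, -1.3, 0.9]
finger_gap: 0.102
gripper_force: 30.0
[303. 323.]
[344. 289.]
```

View pics/p5.png

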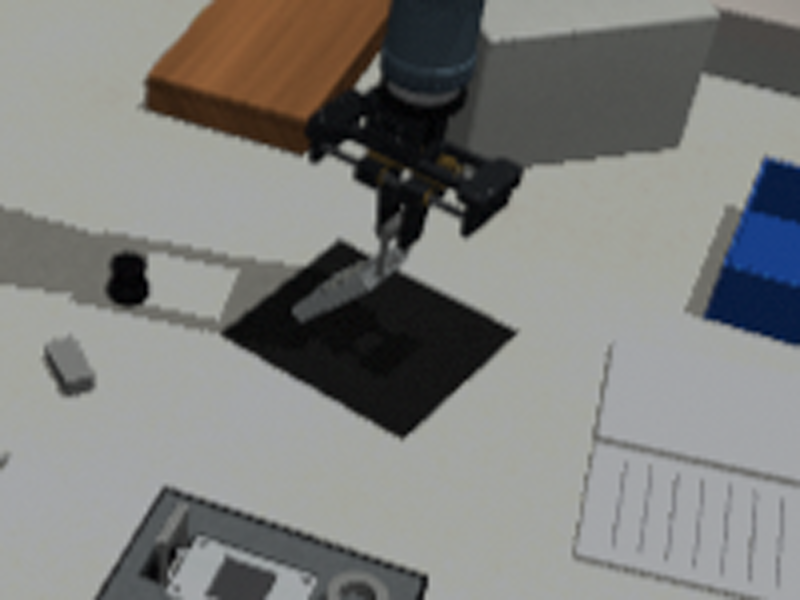

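The far edge stands on the mat at crop (298,318), predicted (303,323), and the plate is tipping toward +x as planned. I continue along the arc.

```bash
python3 -m jog '[[-1,[0,4,3.5],[0,0,0]],[-1,[0,8,6.5],[0,0,0]],[-1,[0,12,10],[0,0,0]],[-1,[0,15,13.3],[0,0,0]],[-1,[0,19,17.5],[0,0,0]],[-1,[0,22.5,21.5],[0,0,0]],[-1,[0,25.5,25.5],[0,0,0]],[-1,[0,28,29],[0,0,0]],[-1,[0,31,33.5],[0,0,0]],[-1,[0,34,38.5],[0,0,0]],[-1,[0,36.5,43.5],[0,0,0]],[-1,[0,38,47],[0,0,0]]]'
python3 -m jog '[[-1,[0,2,4],[0,0,0]],[-1,[0,3.5,8],[0,0,0]],[-1,[0,5,12],[0,0,0]],[-1,[0,6,16],[0,0,0]],[-1,[0,7,20],[0,0,0]],[-1,[0,7.5,23],[0,0,0]],[-1,[0,8,26],[0,0,0]],[-1,[0,8.5,29],[0,0,0]],[-1,[0,9,31.5],[0,0,0]],[-1,[0,9,33.5],[0,0,0]],[-1,[0,9,35],[0,0,0]],[-1,[0,9,35],[0,0,0]]]'
python3 - <<'E'
from h import *
s=r.sense();print(s['eef_pos'],s['force'])
b=cv2.resize(r.get_image('scene')[70:220,220:420],(800,600),interpolation=cv2.INTER_CUBIC);cv2.imwrite('pics/p6.png',b[:,:,::-1])
c=np.array([571,224,19.]);u=np.array([.967,-.253,0]);v=np.array([.253,.967,0])
for j in (-55,55):
  for k in (-35,35): print(((w2px('scene',c+j*u+k*v)-[220,70])*4).round())
E
```

```text
clock: 11.63
eef_pos: [619.2, 212.2, 100.6]
tcp_rot: [-0.0, 0.791, 0.611, -0.001]
force: [-1.1, 0.3, -0.6]
finger_gap: 0.108
gripper_force: 30.0
clock: 12.63
eef_pos: [628.3, 210.0, 66.6]
tcp_rot: [0.0, 0.791, 0.611, 0.0]
force: [-0.4, 0.8, -1.7]
finger_gap: 0.105
gripper_force: 30.0
[628.34689885 210.03101556  66.60909467] [-0.39080036  0.82874266 -1.6840429 ]
[304. 311.]
[346. 277.]
[396. 361.]
[437. 325.]
```

View pics/p6.png

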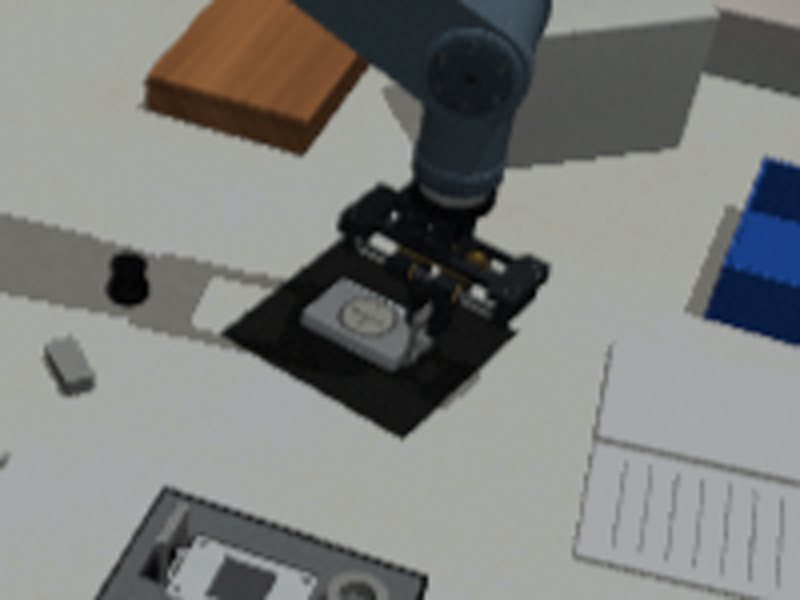

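The plate is nearly flat with its underside (light disc) up, at about crop (370,320), centred on the mat. I lower the last few millimetres before releasing.

```bash
python3 -m jog '[[-1,[0,0,0.7],[0,0,0]],[-1,[0,0,1.3],[0,0,0]],[-1,[0,0,2],[0,0,0]],[-1,[0,0,2],[0,0,0]],[-1,[0,0,2],[0,0,0]]]'
```

```text
clock: 13.1
eef_pos: [628.4, 210.1, 64.9]
tcp_rot: [0.0, 0.791, 0.611, 0.0]
force: [0.8, -0.5, -2.1]
finger_gap: 0.11
gripper_force: 30.0
```

```bash
python3 -m jog '[[-1,[0,0,0.5],[0,0,0]],[-1,[0,0,1],[0,0,0]],[-1,[0,0,1.5],[0,0,0]],[-1,[0,0,1.5],[0,0,0]],[-1,[0,0,1.5],[0,0,0]]]'
```

```text
clock: 13.52
eef_pos: [628.9, 210.0, 64.4]
tcp_rot: [0.0, 0.791, 0.611, 0.0]
force: [-1.2, -0.4, 5.5]
finger_gap: 0.106
gripper_force: 30.0
```

```bash
python3 -m jog '[[-0.6,[0,0,-0.5],[0,0,0]],[-0.4,[0,0,-0.5],[0,0,0]],[-0.2,[0,0,-0.5],[0,0,0]],[0,[0,0,-0.5],[0,0,0]],[0.2,[0,0,-0.5],[0,0,0]],[0.2,[0,0,-0.5],[0,0,0]],[0.2,[0,0,-10],[0,0,0]],[0.2,[0,0,-30],[0,0,0]],[0.2,[0,0,-60],[0,0,0]],[0.2,[0,0,-95],[0,0,0]],[0.2,[0,0,-125],[0,0,0]],[0.2,[0,0,-145],[0,0,0]]]'
python3 -m jog '[[0.2,[0,0,-10],[0,0,0]],[0.2,[0,0,-25],[0,0,0]],[0.2,[0,0,-40],[0,0,0]],[0.2,[0,0,-50],[0,0,0]],[0.2,[0,0,-50],[0,0,0]],[0.2,[0,0,-50],[0,0,0]]]'
python3 - <<'E'
from h import *
a=r.get_image('scene')[70:260,200:400]; cv2.imwrite('pics/p7.png',cv2.resize(a,(630,600),interpolation=cv2.INTER_CUBIC)[:,:,::-1])
print(r.sense()['force'])
E
```

```text
clock: 14.52
eef_pos: [629.6, 210.3, 213.1]
tcp_rot: [0.001, 0.791, 0.611, 0.002]
force: [1.3, 1.0, 0.4]
finger_gap: 0.602
gripper_force: 0.0
clock: 15.02
eef_pos: [628.3, 210.1, 258.2]
tcp_rot: [0.0, 0.791, 0.611, 0.0]
force: [0.2, -0.1, -0.4]
finger_gap: 0.598
gripper_force: 0.0
[ 0.28597987  0.35443625 -0.44241528]
```

View pics/p7.png

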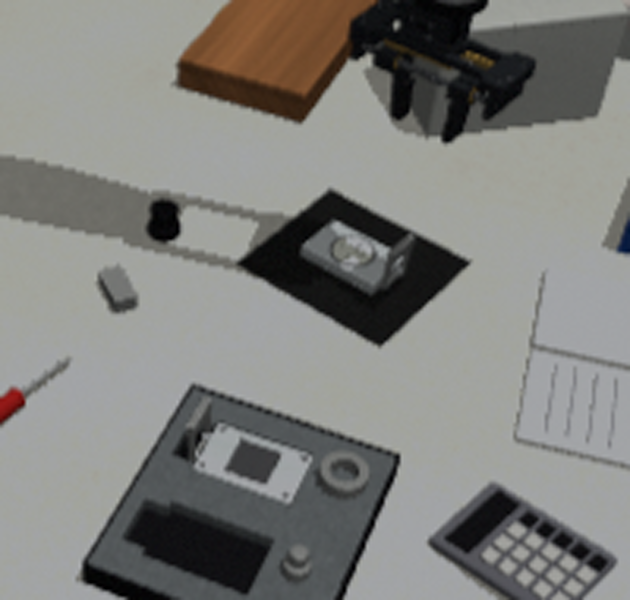

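The plate lies flat in the middle of the mat at crop (355,258) with its underside up. The gripper is clear and the other plate is still in its cutout, so I hand in.

```bash
python3 -c "
from plant import r
print(r.sign_off())"
```

```text
the job is handed in; nothing more can be done
None
```

The round-cover plate lies turned over in the middle of the mat and released, the square-cover plate was left in its cutout, and the job was handed in at about 15 s; no verdict came back.

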